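Put the washed beaker up to dry and the brush away

ROBOT

A 6-joint arm with a two-finger parallel gripper is mounted at the origin on the work surface. World frame = base frame: x ahead of the robot, y to its left, z up, the work surface at z = 0. Lengths are in m, angles in rad, forces in N, time in s.
With the tool pointing down it reaches from about 0.3 to 0.75 m from the base axis. Payload 8.5 kg.
Tool frame: the origin (TCP) lies at the very end of the fingers, on their centre line; the grasp point (between the pads) lies grip_point_offset behind it (grip_point_offset is the distance from the TCP to the grasp point, in m); z points along the fingers, y is the line along which they close (so a half turn about z gives the same grasp; the last joint's range is limited). The gripper opens to 88 mm and grips with 3 to 60 N. Pads are 18 mm wide; open, the fingers measure 123 mm over their backs; the gripper's body (75 mm by 187 mm) begins 45 mm behind the grasp point.
Start: joints at [-1.463, 0.381, 1.297, -0, 1.464, -0.215], TCP at [0.174, -0.522, 0.239] pointing down, gripper open.
Joint ranges: [-3.11, 3.11], [-0.89, 2.33], [0.22, 2.48], [-1.42, 4.56], [0.17, 2.85], [-2.88, 2.88]. Speed limits (rad/s): [2.39, 2.39, 3.14, 3.14, 3.14, 3.14].

INTERFACE

Orientations are given as a rotation vector (axis times angle).
In Python, from workcell import * gives the robot as it stands.
- The arm moves only by the tool carry_out, never from a script. Its argument "commands" is text: rows parted by semicolons, each of 6 numbers parted by spaces: the shift along the tool's x, y, z in units of 0.3 m (1.0 is 0.3 m), then the turn, a rotation vector about the tool's x, y, z in units of 360 degrees (1.0 is 360 degrees). A call has 1 to 5 rows; each row shifts and turns the commanded pose from where the row before left it, along the tool's axes as they then stand; what a row does not reach is not made up. A row lasts 1/10 s, in which the tool goes at most 50 mm and 8.59 degrees, less where a joint would pass 70% of its speed; a pose out of reach is approached as far as the arm can. A call with a number of a shift or a turn outside -1 to 1 is refused whole. A call with a gripper value outside its range is refused whole. "hand" is the opening, from 0 (shut) to 1 (fully open), set as the call begins (left out, the last holds). The fingers move at their own pace and stop on an object; "squeeze" is the grip in N (left out, the last holds). Time passes only in rows, so rows that do not move let the fingers close. It gives the time, the measured TCP pose, the force, the opening and the grip force at its end, in the units of the state.
- sense(): the state, without advancing time (a new reading comes with each control period).
- camera(name): name is "side" or "top" or "wrist"; returns a dict with "color" (384x512x3 uint8, red, green, blue), "depth" (384x512 float32, m along the optical axis (not along the pixel's ray), 0 where there is no reading), "mtx" (3x3 intrinsics, pixels), "R" (3x3) and "t" (3): a world point X has camera coordinates R X + t; the wrist camera has in their place "T_tool_cam" (4x4, takes a point from camera to tool coordinates, whose origin is the TCP and whose axes are the flange's). Camera axes: x right, y down, z forward; pixel columns grow to the right and rows downward; lengths in m; the calibration is good to about 2 mm. A picture is of the moment at which its call begins: read the wrist's pose just before it.
- finish_job(): hands the job in; it is judged then, once.
The state is a dict: "clock": time; "joint_positions": joint angles; "joint_vel": joint speeds; "joint_efforts": joint torques, N m; "tcp_pos": TCP position; "eef_rot": TCP orientation; "wrist_force": force on the tool from outside, world axes, zero at the start; "torque": the same for the moment, N m; "width": finger opening in m; "gripper_force": force on a finger pad.
Only numpy, scipy, OpenCV 4.12 (cv2) and the standard library are available. Lean on these libraries where they do the work, as an engineer would, in place of code of your own. Each camera call takes 0.05 s, during which the arm holds its last target. There are 200 camera calls.

TASK

The terracotta beaker in the cradle has just been washed: turn it mouth-down over the free peg of the drying rack, so that its rim rests flat on the white disc, and let go. Then put the blue-marked scrubbing brush back in the blue-marked slot, bristles down and flat on the slot's floor. Set both down gently rather than dropping them, and leave the two pots already drying and the yellow brush where they are.

Things in the scene. Friction and masses are not known exactly. Their poses are not given: they have to be found in the camera images.
- pot: Terracotta beaker, 0.16 kg, 95 mm long, round body 50 mm in diameter (from 16 mm above the foot up to the rim), foot 38 mm, walls 4 mm, bore 42 mm, 88 mm deep. Origin: centre of the outside of its closed foot; z along its axis to the open mouth. Starts lying level in the cradle, axis 50 mm above the table, mouth facing roughly away from the robot. Balance point 45 mm from the foot.
- pot_rim (a point): Centre of the pot's open mouth, 95 mm from the foot along the pot's z.
- cradle: Fixed white plate 85 x 80 x 12 mm with two black V supports, 12 mm wide, 25 mm before and behind its centre along x, reaching up to 40 mm high and 35 mm to either side. The pot lies in them along the cradle's x, foot 51 mm behind the centre, its sides free above and between the supports. Origin: centre of the underside.
- rack: Fixed wooden drying board 100 x 370 mm (x by y), 18 mm thick, carrying three peg units 125 mm apart along its y; one of them (any of the three) is free. Origin: centre of the underside.
- free_peg: The free peg unit, fixed on the drying board: a white disc of 90 mm diameter, 4 mm thick, with an upright steel peg of 16 mm diameter whose top is 74 mm above the unit's underside. Origin: centre of the disc's underside; z up.
- free_peg_seat (a point): Centre of the disc's upper face at the foot of the free peg (22 mm above the table): the pot's rim comes to rest at this height.
- free_peg_tip (a point): Top of the free peg, 70 mm above the seat.
- dry_pot_b: Cream-coloured. Inverted pot that is already drying on its own peg, 88 mm long, 50 mm diameter. Origin: centre of its closed foot, now uppermost; its z points to the mouth, that is down. Loose; leave alone.
- dry_pot_c: Grey. Inverted pot that is already drying on its own peg, 88 mm long, 50 mm diameter. Origin: centre of its closed foot, now uppermost; its z points to the mouth, that is down. Loose; leave alone.
- brush: The blue-marked scrubbing brush: wooden block 110 x 40 mm (x by y) and 48 mm tall when lying bristles down; the lower 24 mm are stiff white bristles (104 x 34 mm), the upper 24 mm the wooden back, to be gripped across its 40 mm width. Origin: centre of the underside; x lengthwise, z up. Blue patch on top. 0.12 kg.
- brush_yellow: A yellow-marked brush, otherwise the same, in the yellow slot. Origin and axes as for the brush. Loose; leave alone.
- slot_blue: Blue-marked storage slot: fixed shallow plywood tray, 132 x 62 mm outside, 124 x 54 mm inside (x by y), blue ends and a blue patch on its floor. Floor 4 mm thick; walls rise 12 mm above it. Origin: centre of its underside, 6 mm above the table; x lengthwise, as the brush lies (either way round). One of three equal slots in a row, 95 mm apart, in any order.
- slot_blue_floor (a point): Centre of the upper face of the blue slot's floor, 10 mm above the table.
- slot_yellow: The same slot, marked yellow, holding the yellow brush.
- slot_red: The same slot, marked red, empty.
Mind the look-alikes: they are no part of the job. What is shaped like the brush but purple is not meant. Of the things shaped like the pot, the terracotta one is meant.

How it is judged:
By the outcome, as a careful person would: the job done as asked, in the order asked, and still so for the second after the job is handed in, with the robot touching nothing.
It also fails if it takes over 59 s, if anything falls off the work surface, if the arm or the gripper's body presses on something with over 40 N, if the wrist force passes 120 N, or if a joint passes its speed limit or range.

## Working session

There is one attempt and no reset: what is moved stays moved. The work goes in short steps, Python scripts to look and compute and a tool call to move; the robot and the scene stay as the last step left them, time stands still between calls to the robot, and variables do not carry over. Pictures are saved under pics/ and viewed, at most 10 in all, crops included, and the job is handed in when it is done.

Besides the shell and the picture viewer there is one more tool, called after "Emit:" as a command line: name --argument value ..., lists and objects as JSON in quotes. carry_out: Moves the arm, as the interface text tells. Shifts and turns lie within -1 to 1; 1 stands for 0.3 m of shift or 360 degrees of turn. Its arguments: {"type":"object","properties":{"commands":{"type":"string"},"hand":{"type":"number"},"squeeze":{"type":"number"}},"required":["commands"]}

```bash
ls; mkdir -p pics
python3 - <<'E'
from workcell import *
import cv2,numpy as np
s=sense()
for k,v in s.items(): print(k,np.round(v,4))
try: print(grip_point_offset)
except Exception as e: print(e)
for n in ("top","side"):
    c=camera(n); np.savez(f"pics/{n}0.npz",**{k:v for k,v in c.items()})
    cv2.imwrite(f"pics/{n}0.png",c["color"][...,::-1])
    print(n,c["mtx"],c["R"],c["t"],-c["R"].T@c["t"])
E
```

```text
pics
clock 0.0
joint_positions [-1.4633  0.3812  1.2983  0.      1.4636 -0.2153]
joint_vel [ 0.0011 -0.0013  0.0001 -0.0005  0.0011 -0.0013]
joint_efforts [-3.00000e-04 -4.37935e+01 -2.24551e+01  7.13000e-02  3.53000e-02
 -1.00000e-04]
tcp_pos [ 0.1744 -0.5213  0.2382]
eef_rot [-3.0994e+00 -5.0460e-01 -2.0000e-04]
wrist_force [ 0.5404 -0.7574 -0.0728]
torque [ 0.0182  0.0293 -0.0169]
gripper_force 0.0
width 0.0882
0.0187
top [[454.28368282   0.         256.07834203]
 [  0.         454.28368282 201.73412183]
 [  0.           0.           1.        ]] [[-0.0286275  -0.99958371  0.00358862]
 [-0.98341649  0.02752091 -0.1792613 ]
 [ 0.17908791 -0.00866091 -0.98379495]] [0.01391806 0.50205456 1.11626486] [0.29421763 0.00976313 1.18812474]
side [[362.59474534   0.         256.01477682]
 [  0.         362.59474534 192.27289884]
 [  0.           0.           1.        ]] [[-0.94934739 -0.31372862 -0.01771707]
 [-0.21847352  0.69952745 -0.68039009]
 [ 0.22585142 -0.64205584 -0.73263595]] [0.51145535 0.15523694 0.86386209] [0.32435947 0.60651339 0.74757959]
```

View pics/top0.png

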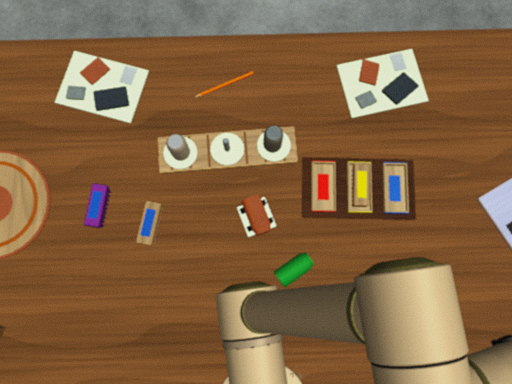

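View pics/side0.png

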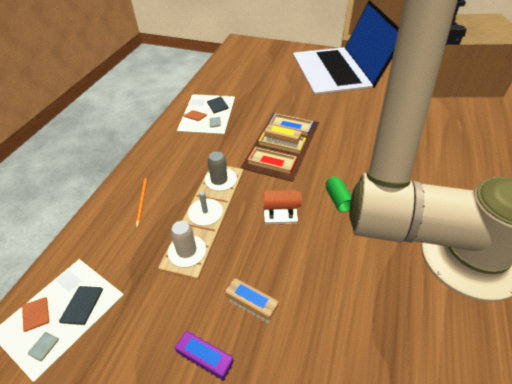

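The top view shows the terracotta pot in its cradle at (257,214) and the free peg in the middle of the rack at (227,148). The wooden brush with the blue patch is at (149,222), the purple look-alike at (96,205), and the empty blue slot at (396,188). The side view agrees: peg at (204,203), pot at (282,200), brush at (252,299).

```bash
cat > h.py <<'E'
import numpy as np,cv2
from scipy.spatial.transform import Rotation as Rn
def world(c):
    v,u=np.mgrid[:384,:512]; d=c["depth"]; K=c["mtx"]
    p=np.stack([(u-K[0,2])/K[0,0]*d,(v-K[1,2])/K[1,1]*d,d],-1)
    return (p-c["t"])@c["R"]
def ray(c,uv,z):
    uv=np.atleast_2d(uv).astype(float); o=-c["R"].T@c["t"]
    d=np.c_[uv,np.ones(len(uv))]@np.linalg.inv(c["mtx"]).T@c["R"]
    return o+d*((z-o[2])/d[:,2])[:,None]
def box(c,u0,u1,v0,v1):
    m=np.zeros((384,512),bool); m[v0:v1,u0:u1]=1; return m
def hsv(c): return cv2.cvtColor(c["color"],cv2.COLOR_RGB2HSV).astype(int)
def rect(m):  # largest blob's min-area rectangle
    cs,_=cv2.findContours(m.astype(np.uint8),cv2.RETR_EXTERNAL,cv2.CHAIN_APPROX_NONE)
    k=max(cs,key=cv2.contourArea); return cv2.minAreaRect(k),k[:,0]
def rectw(c,m,z):  # rectangle in world on plane z
    _,k=rect(m); w=ray(c,k,z)[:,:2].astype(np.float32)
    (cx,cy),(a,b),_=r=cv2.minAreaRect(w); p=cv2.boxPoints(r)
    e=max((p[1]-p[0],p[2]-p[1]),key=np.linalg.norm)
    return np.round([cx,cy,max(a,b),min(a,b),np.degrees(np.arctan2(e[1],e[0]))%180],4)
E
python3 - <<'E'
from h import *
T=dict(np.load("pics/top0.npz")); S=dict(np.load("pics/side0.npz"))
B={"top":dict(pot=(235,280,190,240),brush=(130,165,195,250),slot=(380,415,155,222),disc=(208,246,130,168)),
   "side":dict(pot=(255,310,180,212),brush=(215,285,270,330),slot=(270,320,108,138),disc=(185,226,185,230))}
for n,c in(("top",T),("side",S)):
    h=hsv(c);W=world(c);b=B[n]
    blue=(h[...,0]>100)&(h[...,0]<125)&(h[...,1]>120)
    ter=((h[...,0]<12))&(h[...,1]>130)&(h[...,2]>90)
    print(n)
    m=box(c,*b["brush"])&blue; print("brush patch",rectw(c,m,.048),"z",np.median(W[m][:,2]))
    m=box(c,*b["brush"])&(W[...,2]>.038)&(W[...,2]<.06);print("brush pts",m.sum(),rectw(c,m,.048),W[m].mean(0).round(4))
    m=box(c,*b["slot"])&blue; 
    cs,_=cv2.findContours(m.astype(np.uint8),cv2.RETR_EXTERNAL,cv2.CHAIN_APPROX_NONE)
    for k in cs:
        if len(k)>8:
            mm=np.zeros((384,512),np.uint8);cv2.drawContours(mm,[k],-1,1,-1); print("slot blob",rectw(c,mm>0,.010),"z",np.median(W[mm>0][:,2]).round(4),mm.sum())
    m=box(c,*b["pot"])&ter&(W[...,2]>.03);p=W[m]
    q=p[:,:2]-p[:,:2].mean(0); e=np.linalg.svd(q,full_matrices=False)[2][0]; e*=np.sign(e[0]); s=q@e
    print("pot",p.mean(0).round(4),"zmax",np.percentile(p[:,2],98).round(4),"dir",np.degrees(np.arctan2(e[1],e[0])).round(2),"ends",np.percentile(s,[1,99]).round(4),"rect",rectw(c,m,.06))
    m=box(c,*b["disc"])&(h[...,1]<60)&(h[...,2]>170); r,_=rect(m); print("disc",rectw(c,m,.022),"z",np.median(W[m][:,2]))
    m=box(c,*b["disc"])&(W[...,2]>.083)&(W[...,2]<.1); print("peg tip",m.sum(),W[m].mean(0).round(4))
E
```

```text
top
brush patch [4.56700e-01 2.75500e-01 6.84000e-02 2.17000e-02 1.66872e+02] z 0.0483558079697104
brush pts 698 [4.566000e-01 2.724000e-01 1.096000e-01 4.130000e-02 1.669319e+02] [0.4564 0.2729 0.0475]
slot blob [ 4.68200e-01 -3.71100e-01  5.00000e-02  0.00000e+00  8.83917e+01] z 0.0085 20
slot blob [ 5.356000e-01 -3.676000e-01  6.630000e-02  2.660000e-02  1.753539e+02] z 0.0103 259
pot [ 4.66e-01 -2.00e-04  6.91e-02] zmax 0.0769 dir 19.87 ends [-0.0466  0.0469] rect [ 4.66900e-01 -7.00000e-04  9.93000e-02  4.84000e-02  1.97323e+01]
disc [6.53100e-01 7.42000e-02 8.81000e-02 8.58000e-02 8.84301e+01] z 0.021467171754434515
peg tip 33 [0.6525 0.0725 0.0905]
side
brush patch [4.579000e-01 2.751000e-01 6.780000e-02 2.190000e-02 1.674104e+02] z 0.047788824997238424
brush pts 979 [4.558000e-01 2.784000e-01 1.101000e-01 4.170000e-02 1.675187e+02] [0.4546 0.2782 0.0467]
slot blob [ 5.381000e-01 -3.691000e-01  6.630000e-02  2.240000e-02  1.782367e+02] z 0.0092 80
pot [0.4651 0.0115 0.0646] zmax 0.0748 dir 20.07 ends [-0.0468  0.0449] rect [4.65500e-01 6.70000e-03 9.56000e-02 6.22000e-02 2.08997e+01]
disc [ 0.6531  0.0757  0.0892  0.0883 25.5799] z 0.02105911387541707
peg tip 37 [0.6481 0.0964 0.0903]
```

```bash
cat >> h.py <<'E'
def go(p,R,grip=True):
    """shift (0.3 m) and turn (360 deg) in tool axes from the measured pose to grasp-point p, orientation R"""
    from workcell import sense,grip_point_offset as g
    s=sense(); R0=Rn.from_rotvec(s["eef_rot"]).as_matrix()
    t=np.asarray(p)-g*R[:,2]
    d=R0.T@(t-s["tcp_pos"]); w=Rn.from_matrix(R0.T@R).as_rotvec()
    print("clock",round(s["clock"],2),"gp",(s["tcp_pos"]+g*R0[:,2]).round(4),"w",round(s["width"],4),"F",np.round(s["wrist_force"],1),"j",np.round(s["joint_positions"],2))
    print(" shift",(d/.3).round(4),"rows",np.ceil(np.linalg.norm(d)/.05),"turn",(w/2/np.pi).round(4),"rows",np.ceil(np.degrees(np.linalg.norm(w))/8.59), "mm",(d*1e3).round(1),"deg",np.degrees(w).round(1))
def tool(az,tilt,roll=0):
    """tool leaning outward by tilt along azimuth az; roll about tool z (deg)"""
    m=np.array([np.cos(np.radians(az)),np.sin(np.radians(az)),0]);Z=np.array([0,0,1.]);t=np.radians(tilt)
    z=np.sin(t)*m-np.cos(t)*Z; x=np.cos(t)*m+np.sin(t)*Z
    return np.c_[x,np.cross(z,x),z]@Rn.from_rotvec([0,0,np.radians(roll)]).as_matrix()
E
python3 - <<'E'
from h import *
T=dict(np.load("pics/top0.npz")); S=dict(np.load("pics/side0.npz"))
for n,c in(("top",T),("side",S)):
    h=hsv(c);W=world(c);H,Sa=h[...,0],h[...,1]
    reg=(W[...,0]>.4)&(W[...,0]<.65)&(W[...,1]<-.1)&(W[...,1]>-.45)&(W[...,2]<.07)
    for nm,k,z in(("red",((H<8)|(H>172))&(Sa>170),.01),("yel",(H>24)&(H<34)&(Sa>150)&(W[...,2]>.04),.058),("blue",(H>100)&(H<125)&(Sa>120),.01)):
        print(n,nm,rectw(c,reg&k,z))
    # tray wall outline of blue slot: points with z in 18..30mm
    m=reg&(W[...,1]<-.325)&(W[...,2]>.017)&(W[...,2]<.03); p=W[m]; print(" walls",m.sum(),p[:,:2].min(0).round(4),p[:,:2].max(0).round(4))
    m=((H<12))&(Sa>130)&(W[...,2]>.073)&(W[...,2]<.09)&(abs(W[...,1])<.06)&(abs(W[...,0]-.466)<.06); print(" ridge",m.sum(),W[m].mean(0).round(4))
    m=(H>45)&(H<75)&(Sa>120)&(W[...,2]<.1)&(W[...,2]>.03); print(" green",rectw(c,m,.03))
E
python3 - <<'E'
from h import *
R=tool(20,30); a=R[:,2]; G=np.array([.4637,-.001,.050])
go(G-.14*a,R)
E
```

```text
top red [ 5.449000e-01 -1.794000e-01  6.850000e-02  2.670000e-02  1.769591e+02]
top yel [ 5.395000e-01 -2.701000e-01  7.050000e-02  2.310000e-02  1.758738e+02]
top blue [ 5.356000e-01 -3.676000e-01  6.630000e-02  2.660000e-02  1.753539e+02]
 walls 305 [ 0.4679 -0.4037] [ 0.6046 -0.3337]
 ridge 183 [ 4.705e-01 -3.000e-04  7.470e-02]
 green [ 3.320000e-01 -9.290000e-02  9.420000e-02  4.680000e-02  1.232127e+02]
side red [ 5.471000e-01 -1.783000e-01  6.700000e-02  2.740000e-02  1.779947e+02]
side yel [ 5.407000e-01 -2.697000e-01  6.850000e-02  2.450000e-02  1.748151e+02]
side blue [ 5.381000e-01 -3.691000e-01  6.630000e-02  2.240000e-02  1.782367e+02]
 walls 164 [ 0.4684 -0.4037] [ 0.6058 -0.3305]
 ridge 106 [0.4721 0.0031 0.074 ]
 green [ 3.34600e-01 -9.61000e-02  1.04100e-01  4.85000e-02  1.23123e+02]
clock 0.1 gp [ 0.1744 -0.5213  0.2195] w 0.0882 F [ 0.6  0.6 -0.3] j [-1.46  0.38  1.3   0.    1.46 -0.22]
 shift [ 1.2002 -1.332   0.1712] rows 11.0 turn [ 0.0009  0.0833 -0.0041] rows 4.0 mm [ 360.1 -399.6   51.4] deg [ 0.3 30.  -1.5]
```

```bash
sed -i 's/t=np.asarray(p)-g\*R/t=np.asarray(p)+g*R/; s/(s\["tcp_pos"\]+g\*R0/(s["tcp_pos"]-g*R0/' h.py
python3 - <<'E'
from h import *
R=tool(20,30); a=R[:,2]; G=np.array([.4637,-.001,.050])
go(G-.14*a,R)
R2=tool(20,0); go(G-.14*a,R2)
E
```

```text
clock 0.1 gp [ 0.1744 -0.5214  0.2569] w 0.0882 F [ 0.6  0.6 -0.3] j [-1.46  0.38  1.3   0.    1.46 -0.22]
 shift [ 1.2625 -1.3335  0.2792] rows 12.0 turn [ 0.0009  0.0833 -0.0041] rows 4.0 mm [ 378.7 -400.    83.8] deg [ 0.3 30.  -1.5]
clock 0.1 gp [ 0.1744 -0.5214  0.2569] w 0.0882 F [ 0.6  0.6 -0.3] j [-1.46  0.38  1.3   0.    1.46 -0.22]
 shift [ 1.2313 -1.3326  0.2875] rows 12.0 turn [-0.0002 -0.     -0.0042] rows 1.0 mm [ 369.4 -399.8   86.3] deg [-0.1 -0.  -1.5]
```

Emit:
carry_out --commands "0.10 -0.11 0.02 0 0 0; 0.10 -0.11 0.02 0 0 0; 0.10 -0.11 0.02 0 0 0; 0.10 -0.11 0.02 0 0 0; 0.10 -0.11 0.02 0 0 0" --hand 1

```text
clock: 0.6
tcp_pos: [0.2646, -0.3157, 0.2083]
eef_rot: [-3.1, -0.504, 0.0]
wrist_force: [1.1, 0.3, 0.3]
width: 0.0883
gripper_force: 0.0
```

Emit:
carry_out --commands "0.10 -0.11 0.02 0 0 0; 0.10 -0.11 0.02 0 0 0; 0.10 -0.11 0.02 0 0 0; 0.10 -0.11 0.02 0 0 -0.004; 0.10 -0.11 0.02 0 0 0"

```text
clock: 1.1
tcp_pos: [0.3535, -0.1113, 0.1785]
eef_rot: [3.094, 0.544, 0.0]
wrist_force: [-0.2, -0.5, 0.4]
width: 0.0882
gripper_force: 0.0
```

Emit:
carry_out --commands "0 0 0 0 0.02 0; 0 0 0 0 0.02 0; 0 0 0 0 0.02 0; 0 0 0 0 0.02 0; 0 0 0 0 0 0"

```text
clock: 1.6
tcp_pos: [0.352, -0.1133, 0.1781]
eef_rot: [-2.917, -0.506, -0.75]
wrist_force: [0.7, 0.2, 0.8]
width: 0.0883
gripper_force: 0.0
```

Run:
```python
from h import *
from workcell import *
R=tool(20,30); a=R[:,2]; G=np.array([.4637,-.001,.050])
go(G-.09*a,R)
c=camera("wrist"); np.savez("pics/w1.npz",**c,pose=np.r_[sense()["tcp_pos"],sense()["eef_rot"]]); cv2.imwrite("pics/w1.png",c["color"][...,::-1])
```

```text
clock 1.6 gp [ 0.3435 -0.1164  0.1945] w 0.0883 F [0.7 0.2 0.8] j [-1.    0.02  2.09  0.6   0.99 -0.1 ]
 shift [ 0.2066 -0.2259  0.3668] rows 3.0 turn [ 0.0001  0.0032 -0.0009] rows 1.0 mm [ 62.  -67.8 110. ] deg [ 0.   1.2 -0.3]
```

View pics/w1.png

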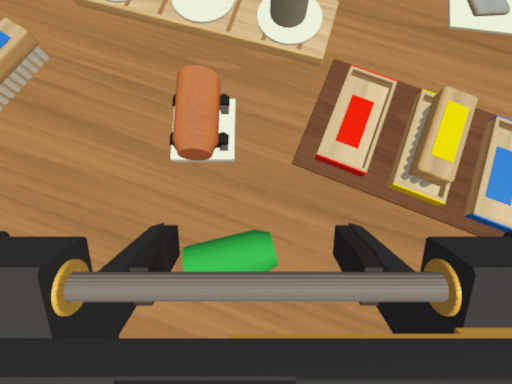

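The wrist view shows the terracotta pot upright in the image at (197,112), with its tapered foot towards the gripper at (195,150). The tool roll matches the pot's axis.

Emit:
carry_out --commands "0.1 -0.11 0.04 0 0.003 0; 0.1 -0.11 0.1 0 0 0; 0 0 0.11 0 0 0; 0 0 0.11 0 0 0; 0 0 0 0 0 0"

```text
clock: 2.15
tcp_pos: [0.4267, -0.0202, 0.1138]
eef_rot: [-2.905, -0.515, -0.766]
wrist_force: [-0.5, -0.0, -0.6]
width: 0.088
gripper_force: 0.0
```

Run:
```python
from h import *
from workcell import *
R=tool(20,30); a=R[:,2]; G=np.array([.4637,-.001,.050])
go(G,R)
s=sense();c=camera("wrist");p=s["tcp_pos"];R0=Rn.from_rotvec(s["eef_rot"]).as_matrix()
v,u=np.mgrid[:384,:512];d=c["depth"];K=c["mtx"]
P=np.stack([(u-K[0,2])/K[0,0]*d,(v-K[1,2])/K[1,1]*d,d],-1)
X=c["T_tool_cam"];W=(P@X[:3,:3].T+X[:3,3])@R0.T+p
h=hsv(c); m=(h[...,0]<12)&(h[...,1]>130)&(h[...,2]>90)&(d>0)&(W[...,2]>.035)&(W[...,2]<.085)&(np.hypot(W[...,0]-.466,W[...,1])<.09)
q=W[m]; e=R0[:2,1]/np.linalg.norm(R0[:2,1]); mx=np.array([-e[1],e[0]])
print("pot n",m.sum(),q.mean(0),"zmax",np.percentile(q[:,2],98))
r=q[q[:,2]>.068][:,:2]; print("ridge lateral vs mid", ((r-[.4665,0])@e).mean(), "axis ends rel mid",np.percentile((q[:,:2]-[.4665,0])@mx,[1,99]))
rr=r-r.mean(0); ee=np.linalg.svd(rr,full_matrices=False)[2][0]; print("yaw",np.degrees(np.arctan2(ee[1],ee[0])), "lateral extents",np.percentile((q[:,:2]-[.4665,0])@e,[1,99]))
```

```text
clock 2.15 gp [ 0.418  -0.0235  0.13  ] w 0.088 F [-0.5 -0.  -0.6] j [-0.58  0.23  2.13  0.78  0.6   0.02]
 shift [ 0.0154 -0.0163  0.3154] rows 2.0 turn [-0.0009  0.0012  0.    ] rows 1.0 mm [ 4.6 -4.9 94.6] deg [-0.3  0.4  0. ]
pot n 3494 [ 0.46480943 -0.00053457  0.06976765] zmax 0.07573418249483205
ridge lateral vs mid 0.0035469251565434486 axis ends rel mid [-0.04513495  0.04696242]
yaw -159.5873364605698 lateral extents [-0.02276769  0.02449049]
```

Emit:
carry_out --commands "0.014 -0.014 0.08 0 0.001 0; 0 0 0.08 0 0 0; 0 0 0.08 0 0 0; 0 0 0.075 0 0 0; 0 0 0 0 0 0"

```text
clock: 2.7
tcp_pos: [0.4738, -0.0007, 0.0366]
eef_rot: [-2.902, -0.511, -0.785]
wrist_force: [0.1, -0.4, 1.1]
width: 0.0879
gripper_force: 0.0
```

Run:
```python
from h import *
R=tool(20,30); go(np.array([.4637,-.001,.050]),R)
```

```text
clock 2.7 gp [ 0.4649 -0.004   0.0528] w 0.0879 F [ 0.1 -0.4  1.1] j [-0.46  0.48  2.13  1.2   0.4  -0.33]
 shift [-0.0053 -0.0106  0.0077] rows 1.0 turn [-0.0001 -0.0008 -0.0001] rows 1.0 mm [-1.6 -3.2  2.3] deg [-0.  -0.3 -0. ]
```

Emit:
carry_out --commands "-0.005 -0.009 0.007 0 0 0; 0 0 0 0 0 0"

```text
clock: 2.9
tcp_pos: [0.4715, 0.0016, 0.0352]
eef_rot: [-2.904, -0.511, -0.787]
wrist_force: [0.2, -0.3, 0.2]
width: 0.0882
gripper_force: 0.0
```

Emit:
carry_out --commands "0 0 0 0 0 0; 0 0 0 0 0 0; 0 0 0 0 0 0; 0 0 0 0 0 0; 0 0 0 0 0 0" --hand 0 --squeeze 20

```text
clock: 3.4
tcp_pos: [0.4716, 0.0015, 0.034]
eef_rot: [-2.904, -0.51, -0.784]
wrist_force: [1.0, -2.1, 1.4]
width: 0.0502
gripper_force: 10.1
```

```bash
cat > kin.py <<'E'
from h import *
from scipy.optimize import least_squares
import json,os
def Rz(a):return Rn.from_euler("z",a).as_matrix()
def Ry(a):return Rn.from_euler("y",a).as_matrix()
def fk(q,k):
    r0,hh,a,d,e,L,lat=k
    A=Rz(q[0])@Ry(q[1]);B=A@Ry(q[2]);W=B@Rz(q[3])@Ry(q[4])
    return Rz(q[0])@[r0,lat,hh]+A@[0,0,a]+B@[e,0,d]+W@[0,0,L],W[:,2]
D=[([-1.4633,.3812,1.2983,0,1.4636],[.1744,-.5213,.2382]),([-1.0,.02,2.09,.6,.99],[.352,-.1133,.1781]),([-.58,.23,2.13,.78,.6],[.4267,-.0202,.1138])]
def add():
    from workcell import sense
    s=sense(); L=json.load(open("d.json")) if os.path.exists("d.json") else []
    L.append([list(map(float,s["joint_positions"][:5])),list(map(float,s["tcp_pos"]))]); json.dump(L,open("d.json","w")); return L
def fit():
    A=D+json.load(open("d.json"))
    r=least_squares(lambda k:np.concatenate([(fk(q,k)[0]-p)*(1 if i in(1,2) else 5) for i,(q,p) in enumerate(A)]+[.02*(k-K0)]),K0); 
    return r.x,np.abs(r.fun).max()
K0=np.array([0,.4,.35,.35,0,.255,.117])
lo=np.array([-3.11,-.89,.22,-1.42,.17]);hi=np.array([3.11,2.33,2.48,4.56,2.85])
def ik(tcp,R,q0,k):
    f=lambda q:np.r_[(fk(q,k)[0]-tcp)*10,fk(q,k)[1]-R[:,2]]
    return least_squares(f,np.clip(q0,lo+.01,hi-.01),bounds=(lo,hi))
E
python3 - <<'E'
from kin import *
from workcell import *
add(); print(*fit()); s=sense(); print(s["width"],s["gripper_force"],s["wrist_force"],s["joint_positions"],s["tcp_pos"])
E
```

```text
[-0.00216816  0.1257324   0.542561    0.35100709  0.10363635  0.2501068
  0.11746792] 0.005485352011231581
0.05021832417686592 10.093230680795386 [ 0.96329187 -2.08121004  1.43619508] [-0.4533344   0.48417964  2.13511124  1.23169095  0.39332695 -0.36347478] [0.47163278 0.00147635 0.03396326]
```

Emit:
carry_out --commands "0 0 0 0 0 0; 0.02 0 -0.035 0 0 0; 0.05 0 -0.087 0 0 0; 0.06 0 -0.104 0 0 0; 0 0 0 0 0 0"

```text
clock: 3.9
tcp_pos: [0.4723, 0.0009, 0.1148]
eef_rot: [-2.906, -0.512, -0.792]
wrist_force: [0.1, 0.7, -1.6]
width: 0.0499
gripper_force: 20.0
```

```bash
python3 -c "
from kin import *
add(); print(fit())"
```

```text
(array([-0.0008228 ,  0.1291191 ,  0.53879236,  0.35103757,  0.10320917,
        0.25040976,  0.11739997]), np.float64(0.005417617964656367))
```

Emit:
carry_out --commands "0.06 0 -0.104 0 0 0; 0.06 0 -0.104 0 0 0; 0.06 0 -0.104 0 0 0; 0 0 0 0 0 0"

```text
clock: 4.3
tcp_pos: [0.4722, 0.001, 0.2228]
eef_rot: [-2.904, -0.514, -0.794]
wrist_force: [0.6, -0.2, -2.5]
width: 0.0496
gripper_force: 20.0
```

Run:
```python
from kin import *
from workcell import *
add(); k,r=fit(); print(k,r)
s=sense(); print(s["width"],s["gripper_force"],s["wrist_force"],s["joint_positions"].round(3),s["tcp_pos"])
q0=s["joint_positions"][:5]
for z in(.25,.17,.072):
  for az in(-30,-15,0,15,30):
    R=tool(az,60); t=np.array([.653,.0745,z])+.0187*R[:,2]
    best=min((ik(t,R,q,k) for q in(q0,q0*[1,1,1,0,1],np.array([0,.8,1.3,3,.5]),np.array([0,.8,1.3,0,.5]))),key=lambda r:r.cost)
    print(z,az,best.x.round(2),best.cost.round(6))
```

```text
[-4.16111583e-04  1.30107247e-01  5.37741898e-01  3.51034920e-01
  1.03209195e-01  2.50444550e-01  1.17385016e-01] 0.005397855054385597
0.04963354025766191 19.999977147672325 [ 0.60598606 -0.20621336 -2.45895732] [-0.455  0.09   1.865  0.5    0.861  0.498] [0.47215461 0.00099719 0.22279632]
0.25 -30 [ 0.12  0.44  1.6  -1.32  0.56] 0.0
0.25 -15 [ 0.02  0.39  1.69 -1.42  0.25] 4e-06
0.25 0 [-0.13  0.37  1.75  1.72  0.17] 0.001667
0.25 15 [-0.21  0.37  1.73  1.46  0.41] 0.0
0.25 30 [-0.3   0.4   1.68  1.33  0.71] 0.0
0.17 -30 [0.11 0.56 1.7  4.56 0.54] 0.000256
0.17 -15 [0.02 0.52 1.78 4.07 0.3 ] 0.0
0.17 0 [-0.1   0.5   1.82  2.79  0.24] 0.0
0.17 15 [-0.21  0.5   1.82  1.96  0.44] 0.0
0.17 30 [-0.3   0.53  1.77  1.59  0.69] 0.0
0.072 -30 [0.12 0.74 1.74 4.28 0.61] 0.0
0.072 -15 [0.02 0.71 1.84 3.67 0.5 ] 0.0
0.072 0 [-0.1   0.7   1.89  2.97  0.5 ] 0.0
0.072 15 [-0.21  0.7   1.88  2.36  0.59] 0.0
0.072 30 [-0.3   0.72  1.83  1.88  0.73] 0.0
```

```bash
cat >> kin.py <<'E'
def full(gp,R,q0,k):
    """joints incl. j6 (relative to measured convention) for grasp point gp, orientation R"""
    r=ik(np.asarray(gp)+.0187*R[:,2],R,q0[:5],k); q=r.x
    B=Rz(q[0])@Ry(q[1]+q[2])@Rz(q[3])@Ry(q[4]); M=B.T@R
    return np.r_[q,np.arctan2(M[1,0],M[0,0])],r.cost
E
python3 - <<'E'
from kin import *
from workcell import *
k,_=fit(); s=sense(); q=s["joint_positions"]; R0=Rn.from_rotvec(s["eef_rot"]).as_matrix()
g0=s["tcp_pos"]-.0187*R0[:,2]; qq,c=full(g0,R0,q,k); off=q[5]-qq[5]; print("off",off)
end=np.array([.653,.0745,.21])
def show(n,g,R):
    global qq
    a,c=full(g,R,qq,k); print(n,np.round(g,3),np.r_[a[:5],(a[5]+off+np.pi)%(2*np.pi)-np.pi].round(2),round(c,6)); qq=a
for f in np.linspace(0,1,4): show("tr",g0+f*(end-g0),R0)
for t in(40,50,60): show("tilt",end,tool(15,t))
for r in range(30,181,30): show("roll",end,tool(15,60,r))
show("down",[.653,.0745,.072],tool(15,60,180))
go(end,tool(20,30))
E
```

```text
off -1.570654452159419
tr [ 0.463 -0.002  0.239] [-0.46  0.09  1.86  0.5   0.86  0.5 ] 0.0
tr [0.526 0.023 0.229] [-0.32  0.21  1.74  0.45  0.81  0.64] 0.0
tr [0.59  0.049 0.22 ] [-0.23  0.33  1.6   0.4   0.79  0.77] 0.0
tr [0.653 0.074 0.21 ] [-0.15  0.44  1.45  0.34  0.81  0.89] 0.0
tilt [0.653 0.074 0.21 ] [-0.16  0.41  1.57  0.51  0.57  0.79] 0.0
tilt [0.653 0.074 0.21 ] [-0.19  0.41  1.68  1.    0.41  0.31] 0.0
tilt [0.653 0.074 0.21 ] [-0.21  0.43  1.78  1.72  0.41 -0.42] 0.0
roll [0.653 0.074 0.21 ] [-0.21  0.43  1.78  1.72  0.41  0.11] 0.0
roll [0.653 0.074 0.21 ] [-0.21  0.43  1.78  1.72  0.41  0.63] 0.0
roll [0.653 0.074 0.21 ] [-0.21  0.43  1.78  1.72  0.41  1.16] 0.0
roll [0.653 0.074 0.21 ] [-0.21  0.43  1.78  1.72  0.41  1.68] 0.0
roll [0.653 0.074 0.21 ] [-0.21  0.43  1.78  1.72  0.41  2.2 ] 0.0
roll [0.653 0.074 0.21 ] [-0.21  0.43  1.78  1.72  0.41  2.73] 0.0
down [0.653 0.074 0.072] [-0.21  0.7   1.88  2.36  0.59  2.02] 0.0
clock 4.3 gp [ 0.4632 -0.0022  0.2389] w 0.0496 F [ 0.6 -0.2 -2.5] j [-0.46  0.09  1.86  0.5   0.86  0.5 ]
 shift [ 0.5378 -0.0244  0.4295] rows 5.0 turn [ 0.0006 -0.0015  0.0004] rows 1.0 mm [161.3  -7.3 128.8] deg [ 0.2 -0.5  0.1]
```

Emit:
carry_out --commands "0.05 -0.002 0.05 0 0 0; 0.098 -0.005 0.103 0 0 0; 0.098 -0.005 0.103 0 0 0; 0.098 -0.005 0.103 0 0 0; 0.098 -0.005 0.103 0 0 0"

```text
clock: 4.8
tcp_pos: [0.6425, 0.0716, 0.1631]
eef_rot: [-2.903, -0.511, -0.779]
wrist_force: [0.0, 0.8, -1.2]
width: 0.05
gripper_force: 20.0
```

Emit:
carry_out --commands "0.046 -0.002 0.05 0 0 0; 0 0 0 0 0 0"

```text
clock: 5.0
tcp_pos: [0.6603, 0.0789, 0.1562]
eef_rot: [-2.903, -0.513, -0.776]
wrist_force: [-0.5, -0.6, -1.3]
width: 0.0498
gripper_force: 20.0
```

Run:
```python
from kin import *
add(); print(fit()[1])
go([.653,.0745,.18],tool(15,60))
```

```text
0.005398141340096848
clock 5.0 gp [0.6515 0.0756 0.1724] w 0.0498 F [-0.5 -0.6 -1.3] j [-0.15  0.48  1.49  0.37  0.73  0.85]
 shift [ 0.0465  0.0099 -0.0287] rows 1.0 turn [-0.0105  0.0834  0.0098] rows 4.0 mm [13.9  3.  -8.6] deg [-3.8 30.   3.5]
```

Emit:
carry_out --commands "0.009 0.002 -0.006 -0.0021 0.0167 0.002; 0.009 0.002 -0.006 -0.0021 0.0167 0.002; 0.009 0.002 -0.006 -0.0021 0.0167 0.002; 0.009 0.002 -0.006 -0.0021 0.0167 0.002; 0.009 0.002 -0.006 -0.0021 0.0167 0.002"

```text
clock: 5.5
tcp_pos: [0.6631, 0.082, 0.1712]
eef_rot: [-2.662, -0.395, -1.33]
wrist_force: [-0.3, 0.4, -0.9]
width: 0.0496
gripper_force: 20.0
```

Emit:
carry_out --commands "0 0 0 0 0 0; 0 0 0 0 0 0.02; 0 0 0 0 0 0.02; 0 0 0 0 0 0.02; 0 0 0 0 0 0"

```text
clock: 6.0
tcp_pos: [0.6641, 0.0826, 0.172]
eef_rot: [-2.566, 0.104, -1.205]
wrist_force: [1.0, 0.2, -1.4]
width: 0.0495
gripper_force: 20.0
```

Run:
```python
from kin import *
add(); print(fit()[1])
go([.653,.0745,.18],tool(15,60,180))
```

```text
0.005399001114614972
clock 6.0 gp [0.6498 0.0781 0.1832] w 0.0495 F [ 1.   0.2 -1.4] j [-0.2   0.46  1.75  1.38  0.41  0.27]
 shift [0.009  0.0146 0.0112] rows 1.0 turn [0.0283 0.003  0.4414] rows 19.0 mm [2.7 4.4 3.3] deg [ 10.2   1.1 158.9]
```

Emit:
carry_out --commands "0 0 0 0.0014 0 0.022; 0 0 0 0.0014 0 0.022; 0 0 0 0.0014 0 0.022; 0 0 0 0.0014 0 0.022; 0 0 0 0.0014 0 0.022"

```text
clock: 6.5
tcp_pos: [0.6642, 0.0827, 0.1722]
eef_rot: [-2.185, 0.869, -0.912]
wrist_force: [-0.6, 0.7, -1.6]
width: 0.0498
gripper_force: 20.0
```

Emit:
carry_out --commands "0 0 0 0.0014 0 0.022; 0 0 0 0.0014 0 0.022; 0 0 0 0.0014 0 0.022; 0 0 0 0.0014 0 0.022; 0 0 0 0.0014 0 0.022"

```text
clock: 7.0
tcp_pos: [0.6642, 0.0828, 0.1721]
eef_rot: [-1.649, 1.455, -0.57]
wrist_force: [0.5, 0.6, -1.4]
width: 0.0499
gripper_force: 20.0
```

Emit:
carry_out --commands "0 0 0 0.0014 0 0.022; 0 0 0 0.0014 0 0.022; 0 0 0 0.0014 0 0.022; 0 0 0 0.0014 0 0.022; 0 0 0 0 0 0"

```text
clock: 7.5
tcp_pos: [0.6642, 0.0829, 0.172]
eef_rot: [-1.145, 1.79, -0.28]
wrist_force: [-0.2, 0.4, -1.2]
width: 0.0497
gripper_force: 20.0
```

Run:
```python
from kin import *
go([.653,.0745,.18],tool(15,60,180))
```

```text
clock 7.5 gp [0.649  0.0777 0.1817] w 0.0497 F [-0.2  0.4 -1.2] j [-0.23  0.48  1.8   1.74  0.48  1.83]
 shift [ 0.0125 -0.0134  0.0105] rows 1.0 turn [0.0105 0.0012 0.1337] rows 6.0 mm [ 3.8 -4.   3.2] deg [ 3.8  0.4 48.1]
```

Emit:
carry_out --commands "0 0 0 0.0018 0 0.022; 0 0 0 0.0018 0 0.022; 0 0 0 0.0018 0 0.022; 0 0 0 0.0018 0 0.022; 0 0 0 0.0018 0 0.022"

```text
clock: 8.0
tcp_pos: [0.6644, 0.0829, 0.1724]
eef_rot: [-0.432, 2.042, 0.082]
wrist_force: [-0.3, -0.2, -1.7]
width: 0.0497
gripper_force: 20.0
```

Emit:
carry_out --commands "0 0 0 0.0018 0 0.022; 0 0 0 0 0 0"

```text
clock: 8.2
tcp_pos: [0.6644, 0.0831, 0.1724]
eef_rot: [-0.287, 2.069, 0.153]
wrist_force: [0.6, 0.1, -1.5]
width: 0.0495
gripper_force: 20.0
```

Run:
```python
from kin import *
from workcell import *
go([.653,.0745,.18],tool(15,60,180))
for n in("side","top"):
    c=camera(n); np.savez(f"pics/{n}1.npz",**c)
    h=hsv(c);W=world(c)
    m=(h[...,0]<12)&(h[...,1]>130)&(h[...,2]>70)&(np.hypot(W[...,0]-.653,W[...,1]-.075)<.09)&(W[...,2]>.1)&(W[...,2]<.26)
    q=W[m]; print(n,m.sum(),q.mean(0).round(4),np.percentile(q,[1,99],axis=0).round(4))
    cs,_=cv2.findContours(m.astype(np.uint8),0,1); b=cv2.boundingRect(max(cs,key=cv2.contourArea)); print(b)
c=np.load("pics/side1.npz")["color"]; cv2.imwrite("pics/side1c.png",cv2.resize(c[100:292,110:366,::-1],None,fx=3,fy=3))
```

```text
clock 8.2 gp [0.6487 0.0789 0.1816] w 0.0495 F [ 0.6  0.1 -1.5] j [-0.2   0.48  1.82  1.95  0.43  2.48]
 shift [ 0.0005 -0.018   0.0114] rows 1.0 turn [0.0002 0.0014 0.0021] rows 1.0 mm [ 0.2 -5.4  3.4] deg [0.1 0.5 0.7]
side 510 [0.644  0.0913 0.198 ] [[0.6259 0.0632 0.1318]
 [0.6661 0.1138 0.224 ]]
(186, 150, 22, 26)
top 447 [0.6404 0.0756 0.2106] [[0.6233 0.053  0.1432]
 [0.6647 0.1    0.2269]]
(210, 116, 23, 25)
```

View pics/side1c.png

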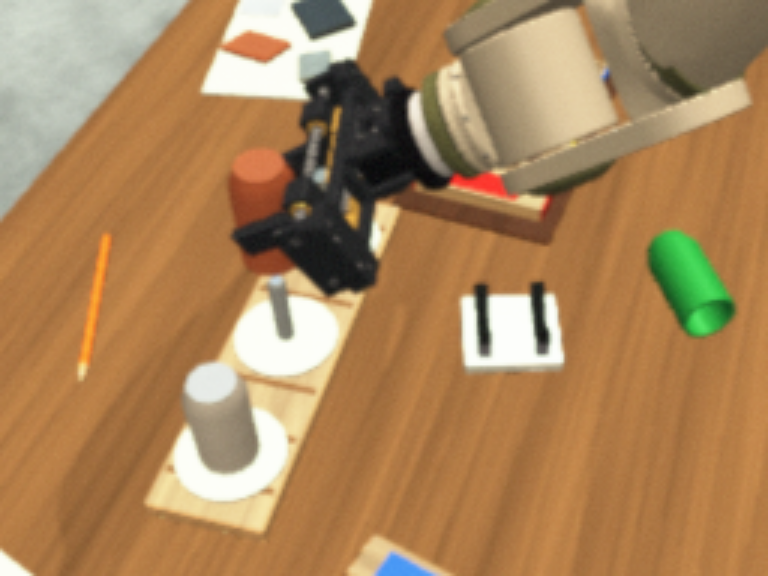

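The side crop shows the beaker mouth-down in the fingers at crop (262,210), foot up, above and slightly beyond the free peg at (280,305).

Run:
```python
from kin import *
for n in("side","top"):
    c=dict(np.load(f"pics/{n}1.npz"));h=hsv(c);W=world(c)
    m=(h[...,0]<12)&(h[...,1]>110)&(h[...,2]>60)&(np.hypot(W[...,0]-.649,W[...,1]-.079)<.035)&(W[...,2]>.217)&(W[...,2]<.24)
    q=W[m];mu=q.mean(0);nv=np.linalg.svd(q-mu)[2][2]; print(n,m.sum(),mu.round(4),"n",(nv*np.sign(nv[2])).round(3),rectw(c,m,.2265))
    # lateral silhouettes of lower body along visible points
    for z0,z1 in((.19,.21),(.13,.16)):
        k=(h[...,0]<12)&(h[...,1]>110)&(h[...,2]>40)&(np.hypot(W[...,0]-.649,W[...,1]-.079)<.035)&(W[...,2]>z0)&(W[...,2]<z1); p=W[k]
        if len(p)>8:
            from scipy.optimize import least_squares as ls
            r=ls(lambda v:np.hypot(p[:,0]-v[0],p[:,1]-v[1])-.025,[.649,.079],loss="soft_l1",f_scale=.002); print("  axis",z0,z1,len(p),r.x.round(4))
c=dict(np.load("pics/side1.npz"));h=hsv(c);W=world(c)
m=box(c,185,228,185,232)&(h[...,1]<60)&(h[...,2]>170)&(W[...,2]<.03); print("disc",rectw(c,m,.022))
m=box(c,195,212,185,215)&(W[...,2]>.08)&(W[...,2]<.1)&(np.hypot(W[...,0]-.653,W[...,1]-.075)<.03); print("tip",m.sum(),W[m].mean(0).round(4))
```

```text
side 186 [0.6457 0.0811 0.2217] n [-0.057  0.056  0.997] [6.425000e-01 8.580000e-02 4.080000e-02 3.710000e-02 1.137672e+02]
  axis 0.19 0.21 124 [0.6478 0.0776]
  axis 0.13 0.16 100 [0.6487 0.0777]
top 242 [0.646  0.0767 0.2224] n [-0.052 -0.008  0.999] [6.4460e-01 7.6400e-02 4.0100e-02 3.7200e-02 8.8438e+01]
  axis 0.19 0.21 86 [0.6486 0.0773]
  axis 0.13 0.16 32 [0.6492 0.0771]
disc [ 0.6531  0.0759  0.0892  0.088  25.1031]
tip 36 [0.6521 0.0766 0.0873]
```

Run:
```python
from kin import *
go([.6527,.0764,.1816],tool(15,60,180))
```

```text
clock 8.3 gp [0.6489 0.0787 0.1818] w 0.0498 F [ 0.2  0.5 -1.9] j [-0.2   0.48  1.82  1.95  0.43  2.47]
 shift [-0.0037 -0.011   0.0093] rows 1.0 turn [0.0002 0.0015 0.0025] rows 1.0 mm [-1.1 -3.3  2.8] deg [0.1 0.5 0.9]
```

Emit:
carry_out --commands "-0.003 -0.01 0.009 0 0.0015 0.002; 0 0 0 0 0 0; 0.05 0 0.029 0 0 0; 0.06 0 0.035 0 0 0; 0 0 0 0 0 0"

```text
clock: 8.8
tcp_pos: [0.6675, 0.0809, 0.1315]
eef_rot: [-0.273, 2.084, 0.161]
wrist_force: [-0.3, -0.5, -2.2]
width: 0.0503
gripper_force: 20.0
```

Run:
```python
from kin import *
go([.6527,.0764,.076],tool(15,60,180))
```

```text
clock 8.8 gp [0.6519 0.0767 0.1409] w 0.0503 F [-0.3 -0.5 -2.2] j [-0.21  0.56  1.85  2.11  0.47  2.31]
 shift [ 0.1855 -0.0024  0.1108] rows 2.0 turn [ 0.0003 -0.0005 -0.0004] rows 1.0 mm [55.7 -0.7 33.2] deg [ 0.1 -0.2 -0.1]
```

Emit:
carry_out --commands "0.048 0 0.028 0 0 0; 0.048 0 0.028 0 0 0; 0.048 0 0.028 0 0 0; 0.018 0 0.01 0 0 0; 0 0 0 0 0 0"

```text
clock: 9.3
tcp_pos: [0.6684, 0.0813, 0.0777]
eef_rot: [-0.272, 2.081, 0.162]
wrist_force: [0.5, -0.7, -0.5]
width: 0.0498
gripper_force: 20.0
```

Run:
```python
from kin import *
from workcell import *
go([.6527,.0764,.076],tool(15,60,180))
c=camera("side"); h=hsv(c);W=world(c)
m=(h[...,0]<12)&(h[...,1]>110)&(h[...,2]>60)&(np.hypot(W[...,0]-.652,W[...,1]-.077)<.035)
z=W[m][:,2]; print("pot z",np.percentile(z,[1,2,50,98]).round(4))
```

```text
clock 9.3 gp [0.6528 0.0771 0.087 ] w 0.0498 F [ 0.5 -0.7 -0.5] j [-0.2   0.67  1.88  2.32  0.56  2.07]
 shift [ 0.0322 -0.0024  0.0177] rows 1.0 turn [ 0.0003  0.     -0.0005] rows 1.0 mm [ 9.7 -0.7  5.3] deg [ 0.1  0.  -0.2]
pot z [0.0403 0.0409 0.1186 0.1294]
```

Emit:
carry_out --commands "0.012 0 0.007 0 0 0; 0.011 0 0.006 0 0 0; 0 0 0 0 0 0"

```text
clock: 9.65
tcp_pos: [0.6683, 0.0813, 0.0697]
eef_rot: [-0.271, 2.08, 0.162]
wrist_force: [-0.0, -0.3, -0.7]
width: 0.05
gripper_force: 20.0
```

Emit:
carry_out --commands "0.003 0 0.0017 0 0 0; 0.003 0 0.0017 0 0 0; 0 0 0 0 0 0"

```text
clock: 9.95
tcp_pos: [0.6683, 0.0812, 0.0677]
eef_rot: [-0.271, 2.08, 0.162]
wrist_force: [-1.0, 0.2, -1.1]
width: 0.0497
gripper_force: 20.0
```

Emit:
carry_out --commands "0.003 0 0.0017 0 0 0; 0 0 0 0 0 0"

```text
clock: 10.15
tcp_pos: [0.6683, 0.0812, 0.0667]
eef_rot: [-0.27, 2.08, 0.162]
wrist_force: [-1.1, 0.4, -0.9]
width: 0.0497
gripper_force: 20.0
```

Run:
```python
from kin import *
from workcell import *
go([.6527,.0764,.072],tool(15,60,180))
c=camera("side"); h=hsv(c);W=world(c)
m=(h[...,0]<12)&(h[...,1]>110)&(h[...,2]>60)&(np.hypot(W[...,0]-.652,W[...,1]-.077)<.035)
z=W[m][:,2]; print("pot z",np.percentile(z,[1,2,50,98]).round(4))
```

```text
clock 10.15 gp [0.6526 0.077  0.076 ] w 0.0497 F [-1.1  0.4 -0.9] j [-0.2   0.69  1.88  2.35  0.58  2.03]
 shift [ 0.0117 -0.0022  0.0064] rows 1.0 turn [ 0.0002  0.0001 -0.0006] rows 1.0 mm [ 3.5 -0.7  1.9] deg [ 0.1  0.  -0.2]
pot z [0.0274 0.0293 0.1074 0.1182]
```

Emit:
carry_out --commands "0.003 0 0.0017 0 0 0; 0 0 0 0 0 0"

```text
clock: 10.4
tcp_pos: [0.6685, 0.0814, 0.0661]
eef_rot: [-0.271, 2.079, 0.162]
wrist_force: [-1.1, 1.3, 0.2]
width: 0.0494
gripper_force: 20.0
```

Emit:
carry_out --commands "0.003 0 0.0017 0 0 0; 0 0 0 0 0 0"

```text
clock: 10.6
tcp_pos: [0.6688, 0.0814, 0.0661]
eef_rot: [-0.271, 2.077, 0.162]
wrist_force: [-2.9, 1.4, 6.5]
width: 0.0502
gripper_force: 20.0
```

Emit:
carry_out --commands "0.002 0 0.001 0 0 0; 0 0 0 0 0 0"

```text
clock: 10.8
tcp_pos: [0.6689, 0.0815, 0.0661]
eef_rot: [-0.271, 2.075, 0.162]
wrist_force: [-4.9, 0.9, 11.7]
width: 0.0497
gripper_force: 20.0
```

Emit:
carry_out --commands "-0.003 0 -0.0017 0 0 0; 0 0 0 0 0 0" --squeeze 4

```text
clock: 11.0
tcp_pos: [0.6687, 0.0813, 0.0657]
eef_rot: [-0.271, 2.078, 0.162]
wrist_force: [0.6, 1.4, 3.4]
width: 0.0506
gripper_force: 4.0
```

Emit:
carry_out --commands "0 0 0 0 0 0; 0 0 0 0 0 0; 0 0 0 0 0 0; 0 0 0 0 0 0; 0 0 0 0 0 0" --hand 1

```text
clock: 11.5
tcp_pos: [0.6682, 0.0812, 0.0649]
eef_rot: [-0.27, 2.081, 0.162]
wrist_force: [0.1, 0.1, -0.4]
width: 0.0872
gripper_force: 0.0
```

Emit:
carry_out --commands "0 0 -0.05 0 0 0; 0 0 -0.1 0 0 0; 0 0 -0.1 0 0 0; 0 0 -0.1 0 0 0; 0 0 0 0 0 0"

```text
clock: 12.0
tcp_pos: [0.5785, 0.0573, 0.1185]
eef_rot: [-0.269, 2.081, 0.161]
wrist_force: [0.8, -0.2, 0.2]
width: 0.088
gripper_force: 0.0
```

Run:
```python
from kin import *
from workcell import *
go([.457,.2753,.15],tool(-13,0))
c=camera("side"); h=hsv(c);W=world(c)
m=(h[...,0]<12)&(h[...,1]>110)&(h[...,2]>60)&(np.hypot(W[...,0]-.652,W[...,1]-.077)<.035)
p=W[m];z=p[:,2]; print("pot z",np.percentile(z,[1,2,50,98]).round(4))
for z0,z1 in((.03,.05),(.07,.1)):
    k=p[(z>z0)&(z<z1)]; r=least_squares(lambda v:np.hypot(k[:,0]-v[0],k[:,1]-v[1])-.025,[.652,.077],loss="soft_l1",f_scale=.002); print(len(k),r.x.round(4))
t=p[z>.112]; mu=t.mean(0); print("top",mu.round(4),np.linalg.svd(t-mu)[2][2].round(3))
cv2.imwrite("pics/side2c.png",cv2.resize(c["color"][130:330,140:396,::-1],None,fx=2.8,fy=2.8))
```

```text
clock 12.0 gp [0.5628 0.0531 0.1279] w 0.088 F [ 0.8 -0.2  0.2] j [-0.32  0.51  2.1   2.24  0.65  2.05]
 shift [ 0.068   0.8065 -0.1971] rows 5.0 turn [-0.2149  0.0541 -0.3724] rows 19.0 mm [ 20.4 242.  -59.1] deg [ -77.4   19.5 -134.1]
pot z [0.0285 0.0314 0.0915 0.1178]
87 [0.6524 0.0761]
161 [0.6522 0.076 ]
top [0.6512 0.0795 0.1158] [ 0.018 -0.049 -0.999]
```

View pics/side2c.png

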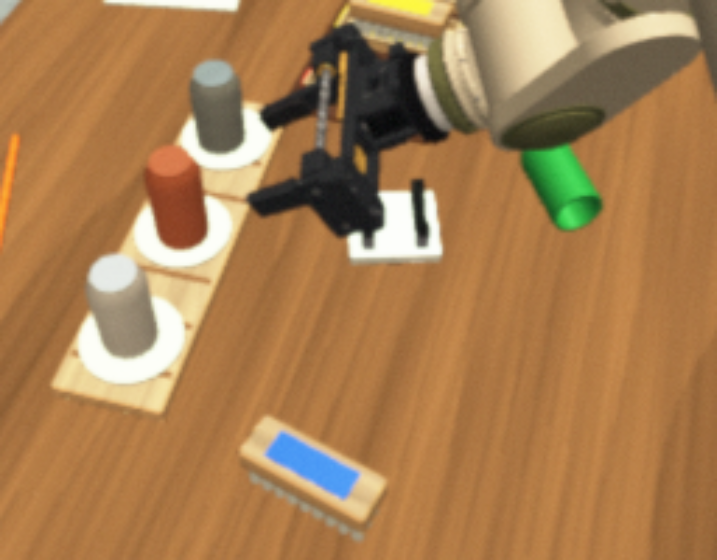

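The side crop shows the terracotta beaker standing upright on the middle disc at (175,195) between the two untouched pots. The brush is at (312,475), unmoved.

Emit:
carry_out --commands "-0.1 0 -0.1 0 0 0; -0.1 0 -0.1 0 0 0; -0.1 0 -0.1 0 0 -0.022; 0 0 0 0 0 -0.022; 0 0 0 0 0 -0.022"

```text
clock: 12.55
tcp_pos: [0.5518, 0.0496, 0.2344]
eef_rot: [-0.685, 1.975, -0.083]
wrist_force: [-0.8, 0.4, -0.2]
width: 0.0882
gripper_force: 0.0
```

Emit:
carry_out --commands "0 0 0 0 0 -0.022; 0 0 0 0 0 -0.022; 0 0 0 0 0 -0.022; 0 0 0 0 0 -0.022; 0 0 0 0 0 -0.022"

```text
clock: 13.05
tcp_pos: [0.5519, 0.0498, 0.2328]
eef_rot: [-1.339, 1.659, -0.494]
wrist_force: [-0.1, 0.3, 0.2]
width: 0.0883
gripper_force: 0.0
```

Emit:
carry_out --commands "0 0 0 0 0 -0.022; 0 0 0 0 0 -0.022; 0 0 0 0 0 -0.022; 0 0 0 0 0 -0.022; 0 0 0 0 0 -0.022"

```text
clock: 13.55
tcp_pos: [0.5519, 0.0497, 0.2328]
eef_rot: [-1.903, 1.157, -0.886]
wrist_force: [0.5, 0.5, 1.7]
width: 0.0878
gripper_force: 0.0
```

Emit:
carry_out --commands "0 0 0 0 0 -0.022; 0 0 0 0 0 -0.022; 0 0 0 0 0 -0.022; 0 0 0 0 0 -0.022; 0 0 0 0 0 -0.022"

```text
clock: 14.05
tcp_pos: [0.5519, 0.0498, 0.2328]
eef_rot: [-2.339, 0.476, -1.233]
wrist_force: [-0.1, -0.7, 0.1]
width: 0.088
gripper_force: 0.0
```

Run:
```python
from kin import *
go([.457,.2753,.15],tool(-13,0)); go([.5,.2,.2],tool(15,60,28))
```

```text
clock 14.05 gp [0.5363 0.0455 0.2421] w 0.088 F [-0.1 -0.7  0.1] j [-0.37  0.21  2.03  1.65  0.54  0.22]
 shift [-0.7729 -0.4202  0.0758] rows 6.0 turn [-0.0917 -0.1398 -0.0251] rows 8.0 mm [-231.9 -126.1   22.7] deg [-33.  -50.3  -9.1]
clock 14.05 gp [0.5363 0.0455 0.2421] w 0.088 F [-0.1 -0.7  0.1] j [-0.37  0.21  2.03  1.65  0.54  0.22]
 shift [-0.4153 -0.3454  0.0865] rows 4.0 turn [-0.0008  0.0001 -0.0281] rows 2.0 mm [-124.6 -103.6   26. ] deg [ -0.3   0.  -10.1]
```

Emit:
carry_out --commands "0 0 0 -0.0102 -0.0155 -0.0028; 0 0 0 -0.0102 -0.0155 -0.0028; 0 0 0 -0.0102 -0.0155 -0.0028; 0 0 0 -0.0102 -0.0155 -0.0028; 0 0 0 -0.0102 -0.0155 -0.0028"

```text
clock: 14.55
tcp_pos: [0.5516, 0.0573, 0.2317]
eef_rot: [-2.695, 0.42, -0.777]
wrist_force: [0.3, 1.0, -0.5]
width: 0.0883
gripper_force: 0.0
```

Emit:
carry_out --commands "0 0 0 -0.0102 -0.0155 -0.0028; 0 0 0 -0.0102 -0.0155 -0.0028; 0 0 0 -0.0102 -0.0155 -0.0028; 0 0 0 -0.0102 -0.0155 -0.0028; 0 0 0 0 0 0"

```text
clock: 15.05
tcp_pos: [0.5535, 0.0584, 0.2317]
eef_rot: [-3.017, 0.344, -0.215]
wrist_force: [0.2, -0.1, -1.1]
width: 0.0878
gripper_force: 0.0
```

Run:
```python
from kin import *
go([.457,.2753,.15],tool(-13,0))
```

```text
clock 15.05 gp [0.5507 0.0569 0.2502] w 0.0878 F [ 0.2 -0.1 -1.1] j [-0.16  0.33  1.41  0.11  1.27  1.62]
 shift [-0.5201 -0.5936  0.3396] rows 6.0 turn [-0.018  -0.0206 -0.0001] rows 2.0 mm [-156.  -178.1  101.9] deg [-6.5 -7.4 -0. ]
```

Emit:
carry_out --commands "0 0 0 -0.009 -0.0103 0; 0 0 0 -0.009 -0.0103 0; -0.079 -0.105 0.05 0 0 0; -0.079 -0.105 0.05 0 0 0; -0.079 -0.105 0.05 0 0 0"

```text
clock: 15.55
tcp_pos: [0.5029, 0.1673, 0.1859]
eef_rot: [-3.118, 0.36, -0.002]
wrist_force: [0.8, 0.3, 0.1]
width: 0.0882
gripper_force: 0.0
```

Emit:
carry_out --commands "-0.079 -0.105 0.05 0 0 0; -0.079 -0.105 0.05 0 0 0; -0.079 -0.105 0.05 0 0 0; 0 0 0 0 0 0"

```text
clock: 15.95
tcp_pos: [0.4528, 0.2772, 0.1399]
eef_rot: [-3.12, 0.353, 0.005]
wrist_force: [0.2, -0.9, 0.7]
width: 0.088
gripper_force: 0.0
```

Run:
```python
from kin import *
from workcell import *
go([.457,.2753,.038],tool(-13,0))
s=sense();c=camera("wrist");p=s["tcp_pos"];R0=Rn.from_rotvec(s["eef_rot"]).as_matrix()
v,u=np.mgrid[:384,:512];d=c["depth"];K=c["mtx"]
P=np.stack([(u-K[0,2])/K[0,0]*d,(v-K[1,2])/K[1,1]*d,d],-1)
X=c["T_tool_cam"];W=(P@X[:3,:3].T+X[:3,3])@R0.T+p
for nm,m in(("top",(d>0)&(W[...,2]>.04)&(W[...,2]<.056)&(np.hypot(W[...,0]-.457,W[...,1]-.275)<.08)),):
    m&=np.hypot(W[...,0]-.457,W[...,1]-.275)<.08
    q=W[m][:,:2].astype(np.float32); print(len(q),cv2.minAreaRect(q))
h=hsv(c);m=(h[...,0]>100)&(h[...,0]<125)&(h[...,1]>120)&(d>0)&(np.hypot(W[...,0]-.457,W[...,1]-.275)<.08)
print("patch",m.sum(),np.median(W[m],0),cv2.minAreaRect(W[m][:,:2].astype(np.float32)))
```

```text
clock 15.95 gp [0.4529 0.2772 0.1586] w 0.088 F [ 0.2 -0.9  0.7] j [0.32 0.44 1.51 0.   1.19 2.12]
 shift [0.0163 0.0039 0.4018] rows 3.0 turn [-0.0003  0.0005  0.0003] rows 1.0 mm [  4.9   1.2 120.5] deg [-0.1  0.2  0.1]
5352 ((0.45927679538726807, 0.27655401825904846), (0.04003163427114487, 0.10892106592655182), 77.28347778320312)
patch 1984 [0.46053153 0.27600217 0.04897825] ((0.45805057883262634, 0.2763824760913849), (0.02284240536391735, 0.06909705698490143), 77.75474548339844)
```

Emit:
carry_out --commands "0.019 0.004 0.1 0 0 0; 0 0 0.1 0 0 0; 0 0 0.1 0 0 0; 0 0 0.1 0 0 0; 0 0 0 0 0 0"

```text
clock: 16.5
tcp_pos: [0.4602, 0.2702, 0.0195]
eef_rot: [3.12, -0.363, -0.007]
wrist_force: [-0.6, -0.6, -0.2]
width: 0.0883
gripper_force: 0.0
```

Emit:
carry_out --commands "0 0 0 0 0 0; 0 0 0 0 0 0; 0 0 0 0 0 0; 0 0 0 0 0 0; 0 0 0 0 0 0" --hand 0 --squeeze 20

```text
clock: 17.0
tcp_pos: [0.4613, 0.2716, 0.0227]
eef_rot: [-3.12, 0.36, -0.002]
wrist_force: [0.6, 0.0, 0.3]
width: 0.0504
gripper_force: 0.0
```

Run:
```python
from kin import *
go([.458,.2758,.038],tool(-12.7,0))
```

```text
clock 17.0 gp [0.4613 0.2716 0.0414] w 0.0504 F [0.6 0.  0.3] j [0.31 0.61 1.62 0.   0.91 2.11]
 shift [-0.0139 -0.0111  0.0113] rows 1.0 turn [-0.0001 -0.0002 -0.0013] rows 1.0 mm [-4.2 -3.3  3.4] deg [-0.  -0.1 -0.5]
```

Emit:
carry_out --commands "-0.012 -0.01 0.008 0 0 0; 0 0 0 0 0 0; 0 0 0 0 0 0; 0 0 0 0 0 0; 0 0 0 0 0 0"

```text
clock: 17.5
tcp_pos: [0.4582, 0.2753, 0.0196]
eef_rot: [-3.121, 0.36, 0.0]
wrist_force: [-0.5, 0.5, -0.1]
width: 0.0398
gripper_force: 20.0
```

Run:
```python
from kin import *
go([.458,.2758,.15],tool(-12.7,0))
```

```text
clock 17.5 gp [0.4582 0.2752 0.0383] w 0.0398 F [-0.5  0.5 -0.1] j [0.32 0.62 1.62 0.   0.9  2.12]
 shift [-0.0011 -0.0017 -0.3722] rows 3.0 turn [-0.      0.     -0.0013] rows 1.0 mm [  -0.3   -0.5 -111.7] deg [-0.   0.  -0.5]
```

Emit:
carry_out --commands "0 0 -0.03 0 0 0; 0 0 -0.12 0 0 0; 0 0 -0.15 0 0 0; 0 0 -0.15 0 0 0; 0 0 -0.08 0 0 0"

```text
clock: 18.0
tcp_pos: [0.4589, 0.2753, 0.1829]
eef_rot: [-3.119, 0.36, -0.008]
wrist_force: [1.0, 0.6, -2.8]
width: 0.0397
gripper_force: 20.0
```

Emit:
carry_out --commands "0.025 0.07 0 0 0 0; 0.051 0.14 0 0 0 0; 0.051 0.14 0 0 0 0; 0.051 0.14 0 0 0 0; 0.051 0.14 0 0 0 0"

```text
clock: 18.5
tcp_pos: [0.4818, 0.0738, 0.1793]
eef_rot: [-3.121, 0.36, -0.001]
wrist_force: [1.1, -0.5, -2.3]
width: 0.04
gripper_force: 20.0
```

Emit:
carry_out --commands "0.051 0.14 0 0 0 0; 0.051 0.14 0 0 0 0; 0.051 0.14 0 0 0 0; 0.051 0.14 0 0 0 0; 0.051 0.14 0 0 0 0"

```text
clock: 19.0
tcp_pos: [0.5084, -0.1483, 0.1792]
eef_rot: [-3.121, 0.361, -0.0]
wrist_force: [0.1, 0.3, -2.5]
width: 0.0398
gripper_force: 20.0
```

Emit:
carry_out --commands "0.051 0.14 0 0 0 0; 0.051 0.14 0 0 0 0; 0.051 0.14 0 0 0 0; 0.051 0.14 0 0 0 0; 0.025 0.07 0 0 0 0"

```text
clock: 19.5
tcp_pos: [0.5321, -0.3495, 0.1786]
eef_rot: [3.12, -0.364, -0.0]
wrist_force: [0.6, 1.0, -1.8]
width: 0.0398
gripper_force: 20.0
```

Emit:
carry_out --commands "0 0 0 0 0 -0.014; 0 0 0 0 0 -0.0135; 0 0 0 0 0 0"

```text
clock: 19.8
tcp_pos: [0.5323, -0.3462, 0.1788]
eef_rot: [-3.14, 0.089, 0.0]
wrist_force: [0.2, -0.3, -2.0]
width: 0.0393
gripper_force: 20.0
```

Run:
```python
from kin import *
from workcell import *
go([.5365,-.3685,.0483],tool(-2.8,0))
s=sense();c=camera("wrist");p=s["tcp_pos"];R0=Rn.from_rotvec(s["eef_rot"]).as_matrix()
v,u=np.mgrid[:384,:512];d=c["depth"];K=c["mtx"]
P=np.stack([(u-K[0,2])/K[0,0]*d,(v-K[1,2])/K[1,1]*d,d],-1)
X=c["T_tool_cam"];W=(P@X[:3,:3].T+X[:3,3])@R0.T+p
m=(d>0)&(W[...,2]>.12)&(np.hypot(W[...,0]-p[0],W[...,1]-p[1])<.07)
h=hsv(c)
b=(h[...,0]>100)&(h[...,0]<125)&(h[...,1]>120)&(d>0); 
for nm,k in(("brush patch",b&(W[...,2]>.12)),("slot blue",b&(W[...,2]<.05))): print(nm,k.sum(),np.median(W[k],0),W[k].min(0),W[k].max(0))
cv2.imwrite("pics/w3.png",c["color"][...,::-1]); np.savez("pics/w3.npz",W=W,color=c["color"])
```

```text
clock 19.8 gp [ 0.5323 -0.3462  0.1975] w 0.0393 F [ 0.2 -0.3 -2. ] j [-0.76  0.57  1.14  0.    1.43  0.86]
 shift [0.0183 0.0737 0.4974] rows 4.0 turn [-0.0001  0.     -0.0012] rows 1.0 mm [  5.5  22.1 149.2] deg [-0.   0.  -0.4]
brush patch 5225 [ 0.54377614 -0.34639217  0.20818835] [ 0.49703834 -0.35941782  0.2059761 ] [ 0.56793319 -0.33277105  0.21011858]
slot blue 172 [ 0.6035614  -0.367495    0.02115652] [ 0.56827215 -0.40122899  0.00895305] [ 0.60683725 -0.34086212  0.02385168]
```

View pics/w3.png

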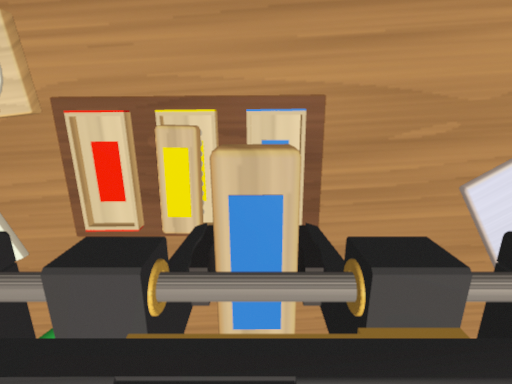

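The wrist view shows the brush gripped squarely at (256,240), with the blue slot ahead at (276,165) and the yellow and red slots to its left. A shift of about 22 mm in y is needed.

Emit:
carry_out --commands "0.019 0.072 0 0 0 0; 0 0 0.12 0 0 0; 0 0 0.13 0 0 0; 0 0 0.13 0 0 0; 0 0 0 0 0 0"

```text
clock: 20.35
tcp_pos: [0.5351, -0.3659, 0.0599]
eef_rot: [-3.133, 0.092, 0.012]
wrist_force: [-0.1, 1.2, -0.9]
width: 0.0396
gripper_force: 20.0
```

Run:
```python
from kin import *
from workcell import *
go([.537,-.368,.0483],tool(-2.8,0))
c=camera("wrist"); cv2.imwrite("pics/w4.png",c["color"][...,::-1])
c=camera("side"); cv2.imwrite("pics/s4.png",cv2.resize(c["color"][90:190,230:350,::-1],None,fx=5,fy=5,interpolation=cv2.INTER_CUBIC))
```

```text
clock 20.35 gp [ 0.5352 -0.3661  0.0786] w 0.0396 F [-0.1  1.2 -0.9] j [-0.78  0.72  1.23  0.    1.2   0.85]
 shift [0.0075 0.0072 0.1009] rows 1.0 turn [-0.0011  0.0012 -0.0016] rows 1.0 mm [ 2.3  2.2 30.3] deg [-0.4  0.4 -0.6]
```

View pics/w4.png

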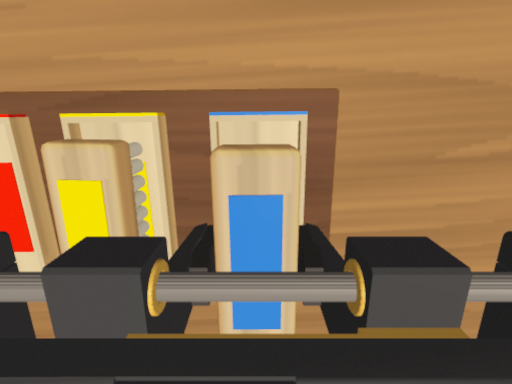

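View pics/s4.png

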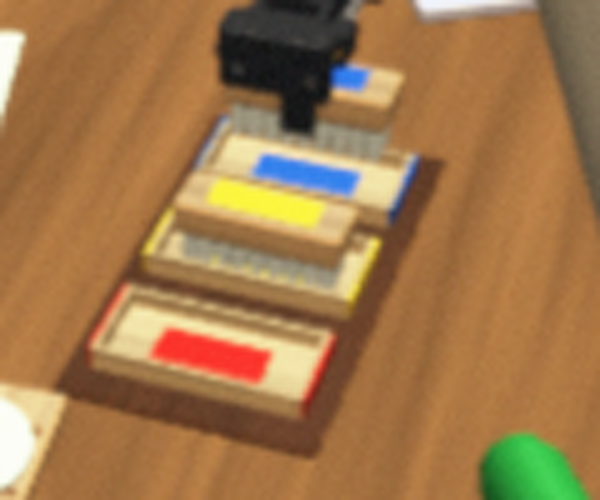

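The wrist view shows the blue slot's far end at columns 210–307, centred on the brush at columns 211–301. The side crop shows the brush poised above the blue slot.

Emit:
carry_out --commands "0.007 0.006 0.02 -0.001 0.001 -0.0015; 0 0 0.025 0 0 0; 0 0 0.02 0 0 0; 0 0 0.013 0 0 0; 0 0 0 0 0 0"

```text
clock: 20.95
tcp_pos: [0.539, -0.3698, 0.0407]
eef_rot: [3.135, -0.075, 0.009]
wrist_force: [0.1, -0.8, -1.5]
width: 0.0398
gripper_force: 20.0
```

Emit:
carry_out --commands "0 0 0.006 0 0 0; 0 0 0.005 0 0 0; 0 0 0 0 0 0"

```text
clock: 21.25
tcp_pos: [0.5392, -0.3699, 0.0378]
eef_rot: [3.135, -0.075, 0.01]
wrist_force: [0.6, -0.4, -1.9]
width: 0.0399
gripper_force: 20.0
```

Run:
```python
from kin import *
go([.537,-.368,.0483],tool(-2.8,0))
```

```text
clock 21.25 gp [ 0.5391 -0.3698  0.0565] w 0.0399 F [ 0.6 -0.4 -1.9] j [-0.78  0.74  1.25 -0.    1.14  0.84]
 shift [-0.0077 -0.0063  0.0273] rows 1.0 turn [ 0.001  -0.001   0.0002] rows 1.0 mm [-2.3 -1.9  8.2] deg [ 0.3 -0.4  0.1]
```

Emit:
carry_out --commands "-0.006 -0.005 0.007 0.001 -0.001 0; 0 0 0.007 0 0 0; 0 0 0 0 0 0"

```text
clock: 21.55
tcp_pos: [0.5374, -0.3683, 0.0333]
eef_rot: [-3.14, 0.075, 0.001]
wrist_force: [-0.3, -0.1, -1.4]
width: 0.0395
gripper_force: 20.0
```

Emit:
carry_out --commands "0 0 0.004 0 0 0; 0 0 0.003 0 0 0; 0 0 0 0 0 0"

```text
clock: 21.85
tcp_pos: [0.5375, -0.3684, 0.0315]
eef_rot: [-3.14, 0.075, 0.0]
wrist_force: [-0.1, -0.9, -1.1]
width: 0.04
gripper_force: 20.0
```

Emit:
carry_out --commands "0 0 0.003 0 0 0; 0 0 0 0 0 0"

```text
clock: 22.05
tcp_pos: [0.5375, -0.3684, 0.0306]
eef_rot: [-3.141, 0.075, -0.0]
wrist_force: [0.3, 0.1, -2.2]
width: 0.0396
gripper_force: 20.0
```

Run:
```python
from kin import *
go([.537,-.368,.0483],tool(-2.8,0))
```

```text
clock 22.05 gp [ 0.5375 -0.3684  0.0493] w 0.0396 F [ 0.3  0.1 -2.2] j [-0.78  0.75  1.26  0.    1.13  0.84]
 shift [-0.0017 -0.0012  0.0033] rows 1.0 turn [-0.     -0.      0.0002] rows 1.0 mm [-0.5 -0.4  1. ] deg [-0.  -0.   0.1]
```

Emit:
carry_out --commands "0 0 0.003 0 0 0; 0 0 0 0 0 0"

```text
clock: 22.25
tcp_pos: [0.5375, -0.3684, 0.0297]
eef_rot: [-3.14, 0.075, 0.0]
wrist_force: [0.8, 0.3, -1.4]
width: 0.04
gripper_force: 20.0
```

Emit:
carry_out --commands "0 0 0.002 0 0 0; 0 0 0 0 0 0"

```text
clock: 22.45
tcp_pos: [0.5375, -0.3684, 0.0296]
eef_rot: [3.141, -0.075, 0.0]
wrist_force: [-0.9, 1.5, 2.7]
width: 0.0397
gripper_force: 20.0
```

Emit:
carry_out --commands "0 0 0.002 0 0 0; 0 0 0 0 0 0"

```text
clock: 22.65
tcp_pos: [0.5375, -0.3684, 0.0296]
eef_rot: [3.14, -0.075, 0.001]
wrist_force: [-3.3, 2.8, 8.4]
width: 0.0397
gripper_force: 20.0
```

Emit:
carry_out --commands "0 0 -0.0025 0 0 0; 0 0 0 0 0 0" --squeeze 4

```text
clock: 22.85
tcp_pos: [0.5376, -0.3685, 0.0296]
eef_rot: [3.141, -0.075, 0.001]
wrist_force: [-0.9, 1.3, 3.3]
width: 0.0401
gripper_force: 4.0
```

Emit:
carry_out --commands "0 0 0 0 0 0; 0 0 0 0 0 0; 0 0 0 0 0 0; 0 0 0 0 0 0; 0 0 0 0 0 0" --hand 0.8

```text
clock: 23.35
tcp_pos: [0.5375, -0.3684, 0.0292]
eef_rot: [-3.141, 0.075, -0.0]
wrist_force: [0.5, 0.2, -0.7]
width: 0.0701
gripper_force: 0.0
```

Emit:
carry_out --commands "0 0 -0.05 0 0 0; 0 0 -0.13 0 0 0; 0 0 -0.15 0 0 0; 0 0 -0.15 0 0 0; 0 0 0 0 0 0"

```text
clock: 23.85
tcp_pos: [0.5392, -0.3699, 0.1802]
eef_rot: [3.133, -0.074, 0.014]
wrist_force: [-0.6, -0.3, 0.6]
width: 0.0705
gripper_force: 0.0
```

Emit:
carry_out --commands "-0.15 0 0 0 0 0; -0.15 0 0 0 0 0; -0.15 0 0 0 0 0; -0.1 0 0 0 0 0; 0 0 0 0 0 0"

```text
clock: 24.35
tcp_pos: [0.3699, -0.3601, 0.1732]
eef_rot: [-3.139, 0.079, 0.002]
wrist_force: [1.1, -0.3, -0.4]
width: 0.0704
gripper_force: 0.0
```

Run:
```python
from kin import *
from workcell import *
for n in("top","side"):
    c=camera(n);h=hsv(c);W=world(c)
    m=(W[...,2]>.05)&(W[...,2]<.066)&(np.abs(W[...,1]+.368)<.045)&(np.abs(W[...,0]-.537)<.08)
    p=W[m]; mu=p.mean(0);print(n,"brush",rectw(c,m,.058),mu.round(4),np.linalg.svd(p-mu,full_matrices=False)[2][2].round(3))
    m=(h[...,0]<12)&(h[...,1]>110)&(h[...,2]>60)&(np.hypot(W[...,0]-.652,W[...,1]-.077)<.035); print(" pot",W[m].mean(0).round(4),np.percentile(W[m][:,2],98).round(4))
    cv2.imwrite(f"pics/{n}5.png",c["color"][...,::-1])
s=sense();print(s["clock"],s["wrist_force"].round(1),s["tcp_pos"])
a=cv2.imread("pics/side5.png"); cv2.imwrite("pics/side5c.png",cv2.resize(a[90:290,140:396],None,fx=2.8,fy=2.8))
```

```text
top brush [ 5.348000e-01 -3.677000e-01  1.073000e-01  4.200000e-02  1.778697e+02] [ 0.5346 -0.3683  0.0576] [-0.004  0.03   1.   ]
 pot [0.6425 0.0743 0.0994] 0.1193
side brush [ 5.347000e-01 -3.605000e-01  1.100000e-01  4.800000e-02  1.774014e+02] [ 0.5348 -0.3638  0.0562] [0.005 0.062 0.998]
 pot [0.6453 0.0902 0.0846] 0.1174
24.45 [-0.2 -1.3  0.6] [ 0.37266612 -0.36076812  0.17329718]
```

View pics/side5c.png

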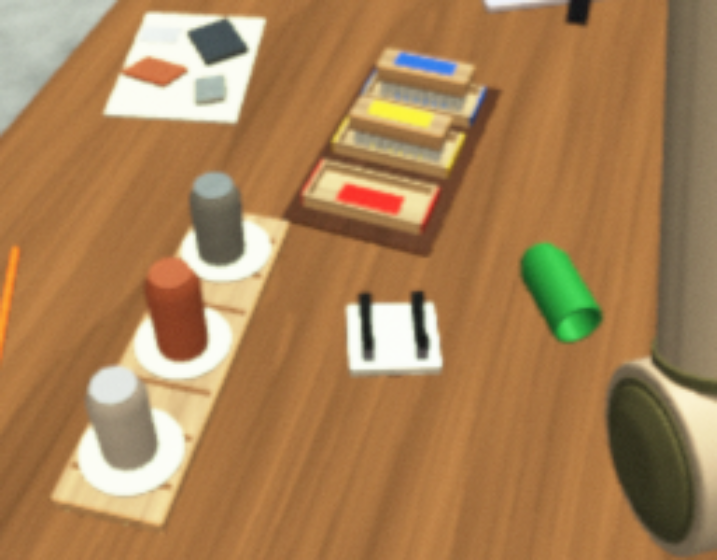

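The picture shows the terracotta beaker mouth-down on the middle disc (175,310). The blue brush is flat in the blue slot (425,85), and the other pots and the yellow brush have not moved. The brush top measures 0.057 m and the slot needs 0.058 m.

```bash
python3 -c "
from workcell import *
print(finish_job())"
```

```text
the job is handed in; nothing more can be done
None
```

The terracotta beaker is mouth-down on the free peg with its rim on the disc, the blue brush is bristles-down in the blue slot, and I handed the job in at about 24.5 s; no verdict was returned.

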